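# Hold the blue ramp's hinge in line on the model dock

### The arm

A 7-joint arm with a two-finger parallel gripper is mounted at the origin on the work surface. World frame = base frame: x ahead of the robot, y to its left, z up, the work surface at z = 0. Lengths are in mm, angles in rad, forces in N, time in s.
With the tool pointing down it reaches from about 400 to 850 mm from the base axis. Payload 4.5 kg.
Tool frame: the origin (TCP) lies midway between the tips of the shut fingers; the grasp point (between the pads) lies 19 mm behind it; z points along the fingers, y is the line along which they close (so a half turn about z gives the same grasp; the last joint's range is limited). The gripper opens to 85 mm and grips with 20 to 120 N. Pads are 22 mm wide; open, the fingers measure 114 mm over their backs; the gripper's body (76 mm by 85 mm) begins 54 mm behind the grasp point. The pads swing forward as they close: fully open they stand 13 mm farther back than shut.
Start: joints at [1.191, 0.689, -0.195, 1.565, 0.157, 0.902, -0.215], TCP at [251.338, -572.262, 231.317] pointing down, gripper open.
Joint ranges: [-3.01, 3.01], [-0.46, 2.08], [-1.47, 1.51], [0.13, 2.56], [-1, 4.14], [0.04, 2.09], [-2.66, 2.66]. Speed limits (rad/s): [2.57, 2.57, 3.14, 3.14, 3.14, 3.14, 3.14].

### API

Orientations are given as a unit quaternion [x, y, z, w].
In Python, from bench import get_state, optics, manip gives the robot as it stands.
- The arm moves only by the tool servo_tool, never from a script. Its argument "commands" is one flat list of numbers, 7 for each row, row after row: the closure, from 0 (fully open) to 1 (shut), then the shift along the tool's x, y, z in mm, then the turn, a rotation vector about the tool's x, y, z in degrees. In form: [jaw, x, y, z, rx, ry, rz, jaw, x, y, z, rx, ry, rz, ...]. A call has 1 to 5 rows; each row shifts and turns the commanded pose from where the row before left it, along the tool's axes as they then stand; what a row does not reach is not made up. A row lasts 1/12 s, in which the tool goes at most 41.7 mm and 7.16 degrees, less where a joint would pass 70% of its speed; a pose out of reach is approached as far as the arm can. A call with a gripper value outside its range is refused whole. The fingers move at their own pace and stop on an object; "force" is the grip in N (left out, the last holds). Time passes only in rows, so rows that do not move let the fingers close. It gives the time, the measured TCP pose, the force, the opening and the grip force at its end, in the units of the state.
- get_state(): the state, without advancing time (a new reading comes with each control period).
- optics.camera(name): name is "scene" or "top" or "wrist"; returns a dict with "img" (384x512x3 uint8, red, green, blue), "fx", "fy", "cx", "cy" (pixels), "T" (4x4, takes a point from camera to world coordinates). Camera axes: x right, y up, looking along -z (the intrinsics and any distortion apply to the point x, -y, -z); pixel columns grow to the right and rows downward; lengths in mm; the calibration is good to about 2 mm. A picture is of the moment at which its call begins. There is no depth.
- manip.job_done(): hands the job in; it is judged then, once.
The state is a dict: "clock": time; "joint_pos": joint angles; "joint_velocities": joint speeds; "tau": joint torques, N m; "position": TCP position; "orientation": TCP orientation; "wrist_force": force on the tool from outside, world axes, zero at the start; "moment": the same for the moment, N m; "gripper_width": finger opening in mm; "grip_force": force on a finger pad.
Only numpy, scipy, OpenCV 4.12 (cv2) and the standard library are available. Lean on these libraries where they do the work, as an engineer would, in place of code of your own. Each camera call takes 0.05 s, during which the arm holds its last target. There are 200 camera calls.

### The job

Pick up the blue ramp by its upright tab and bring its hinge knuckle in between the two fixed knuckles on the grey dock, so that the three holes line up and the ramp sticks out level, ready for me to push the hinge pin straight through. Finish while still holding it there, still and in the air, without pressing it against the dock. Leave the red hatch, the paint jars and the brass pin where they are.

Things in the scene. Friction and masses are not known exactly. Their poses are not given: they have to be found in the camera images.
- ramp_tab (a point): Centre of the upright tab of the blue ramp, a loose hinge leaf (about 90 g) lying flat. Plate 90 (x) by 78 (y) by 6 mm, reaching 45 mm to -y and 33 mm to +y from here. Tab 12 mm thick (x), 40 long (y), 44 tall, 6 to 50 mm above the ramp's underside; this point is 28 mm above the underside, near the centre of mass in plan. z up, +y towards the knuckle edge, x parallel to its hole.
- ramp_knuckle (a point): Centre of the ramp's single knuckle, a blue tube 30 mm long along x, 22 mm outside, with a 12 mm hole. It lies 50 mm along +y and 17 mm below the tab centre (11 mm above the ramp's underside). Same axes as ramp_tab.
- dock_axis (a point): Point on the hole axis midway between the grey dock's two fixed knuckles, 80 mm above the bench: the ramp's knuckle centre belongs here. x along the hole, z up, +y towards the dock's front face, 16 mm from here; the ramp comes from the -y side, its y pointing the same way. Fixed knuckles: grey tubes 14 mm long, 22 outside, 12 mm hole, with a 36 mm gap between them (3 mm to spare each side).
- dock: The dock, fixed on the bench: a grey block 130 (x) by 110 (y) by 90 mm high with a yellow gantry, 130 mm high, along its back (+y) edge. Origin at the centre of its underside; its knuckles stand out from its -y face; same axes as dock_axis, which lies 71 mm to -y and 80 mm up.
- hatch_tab (a point): Bystander: centre of the tab of the red hatch, a leaf of the same plate and tab sizes as the ramp but with two narrow knuckles, lying flat. Ramp and hatch may have swapped places.
- jar_yellow_mid (a point): Bystander: mid-height of a paint jar with yellow cap, 38 mm across, 50 mm tall.
- jar_white_mid (a point): Bystander: mid-height of a paint jar with white cap, 38 mm across, 50 mm tall.
- pin_mid (a point): Bystander: mid-height of the brass hinge pin, 8 mm across, 70 mm long, standing in a fixed wooden block 50 mm square and 28 mm high; its top is 78 mm above the bench.
There are look-alikes about, which are no part of the job. Several things have the shape of the dock; the one meant has the colours described above. Of the things that look like the part that bears ramp_tab, the larger one is meant.

How it is judged:
By the outcome, as a careful person would: the job done as asked, in the order asked, and still so for the second after the job is handed in, while the arm keeps its last pose, push and grip.
It also fails if it takes over 42 s, if anything falls off the work surface, if the arm or the gripper's body presses on something with over 40 N, if the wrist force passes 120 N, or if a joint passes its speed limit or range.

## Working session

There is one attempt and no reset: what is moved stays moved. The work goes in short steps, Python scripts to look and compute and a tool call to move; the robot and the scene stay as the last step left them, time stands still between calls to the robot, and variables do not carry over. Pictures are saved under pics/ and viewed, at most 10 in all, crops included, and the job is handed in when it is done.

Besides the shell and the picture viewer there is one more tool, called as a command line: name --argument value ..., lists and objects as JSON in quotes. servo_tool: Moves the arm, as the interface text tells. Its arguments: {"type":"object","properties":{"commands":{"type":"array","items":{"type":"number"}},"force":{"type":"number"}},"required":["commands"]}

```bash
ls; mkdir -p pics
cat > h.py <<'E'
import numpy as np, cv2
from bench import get_state, optics, manip
from scipy.spatial.transform import Rotation as R
def shot(n,f):
    c=optics.camera(n); cv2.imwrite('pics/'+f,c['img'][:,:,::-1]); np.save('pics/'+f+'.npy',c,allow_pickle=True); return c
def load(f): return np.load('pics/'+f+'.npy',allow_pickle=True).item()
def ray(c,u,v):
    d=np.array([(u-c['cx'])/c['fx'],-(v-c['cy'])/c['fy'],-1.]); T=c['T']; return T[:3,3],T[:3,:3]@d
def onz(c,u,v,z):
    o,d=ray(c,u,v); return o+d*(z-o[2])/d[2]
def proj(c,p):
    T=c['T']; q=T[:3,:3].T@(np.asarray(p,float)-T[:3,3]); return c['cx']+c['fx']*q[0]/-q[2], c['cy']+c['fy']*-q[1]/-q[2]
E
python3 - <<'E'
from h import *
for n in('top','scene'):
    c=shot(n,n+'0.png'); print(n,{k:(v if k!='T' else v.round(3).tolist()) for k,v in c.items() if k!='img'})
a=load('top0.png')['img'];b=load('scene0.png')['img']
s=get_state();print(s)
E
```

```text
pics
top {'fx': 486.71760638352856, 'fy': 486.71760638352856, 'cx': 250.3737322594629, 'cy': 193.94708315080956, 'T': [[0.005, 0.988, -0.157, 365.442], [-1.0, 0.006, 0.006, 4.401], [0.007, 0.157, 0.988, 1211.232], [0.0, 0.0, 0.0, 1.0]]}
scene {'fx': 436.4970684437966, 'fy': 436.4970684437966, 'cx': 252.80614219700524, 'cy': 187.40365140883134, 'T': [[-0.608, -0.438, 0.662, 1274.377], [0.794, -0.353, 0.495, 552.381], [0.017, 0.827, 0.562, 717.914], [0.0, 0.0, 0.0, 1.0]]}
{'clock': 0.1, 'joint_pos': array([ 1.19079651,  0.68992928, -0.19452447,  1.56625317,  0.15730339,
        0.90251624, -0.21511676]), 'joint_velocities': array([-0.00079793, -0.00198023,  0.00045112, -0.00269764, -0.00161745,
        0.00081561, -0.00110645]), 'tau': array([-4.19675125e-03, -5.40599084e+01, -1.27149884e+00, -1.58982664e+01,
        9.46593995e-03,  4.42728327e-03, -1.08516869e-05]), 'position': array([ 251.02575047, -571.7202501 ,  230.54266127]), 'orientation': array([ 9.78665252e-01,  2.05459462e-01, -2.36740610e-04, -8.23707051e-04]), 'wrist_force': array([ 0.5450911 ,  0.15884217, -0.4167455 ]), 'moment': array([ 0.01464977, -0.04167929,  0.03079354]), 'grip_force': 0.0, 'gripper_width': 85.17325634226319}
```

View pics/top0.png

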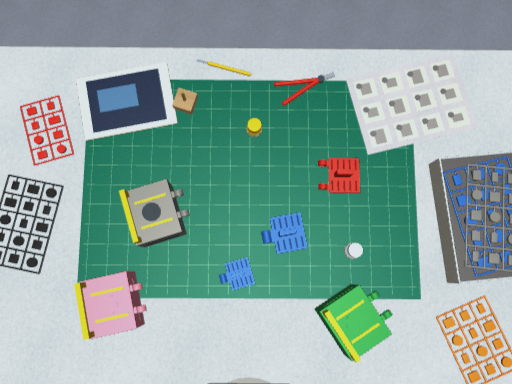

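View pics/scene0.png

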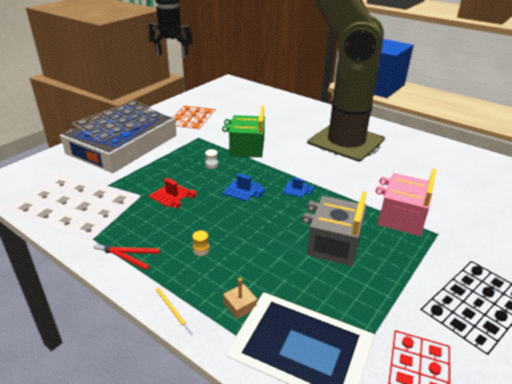

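Run:
```python
from h import *
c=load('top0.png'); im=c['img']
cv2.imwrite('pics/crop0.png',np.hstack([cv2.resize(im[195:265,250:320,::-1],(390,390),interpolation=2),cv2.resize(im[170:250,115:195,::-1],(390,390),interpolation=2)]))
hsv=cv2.cvtColor(im,cv2.COLOR_RGB2HSV)
m=cv2.inRange(hsv,(100,120,60),(125,255,255)); 
n,l,st,ce=cv2.connectedComponentsWithStats(m)
for i in range(1,n):
    if st[i,4]>100:
        ps=np.argwhere(l==i)[:,::-1].astype(np.float32); print(st[i],ce[i],onz(c,*ce[i],6).round(1))
```

```text
[ 97  83  42  30 905] [117.29723757  97.47955801] [807.1 342.7   6. ]
[476 156  36  12 127] [496.61417323 161.81102362] [ 643.5 -628.1    6. ]
[443 166  24  75 423] [457.16312057 192.8321513 ] [ 562.9 -522.6    6. ]
[ 262  212   45   42 1277] [286.01174628 232.93108849] [459.6 -91.2   6. ]
[219 257  36  33 741] [237.75843455 273.68151147] [359.4  27.3   6. ]
```

View pics/crop0.png

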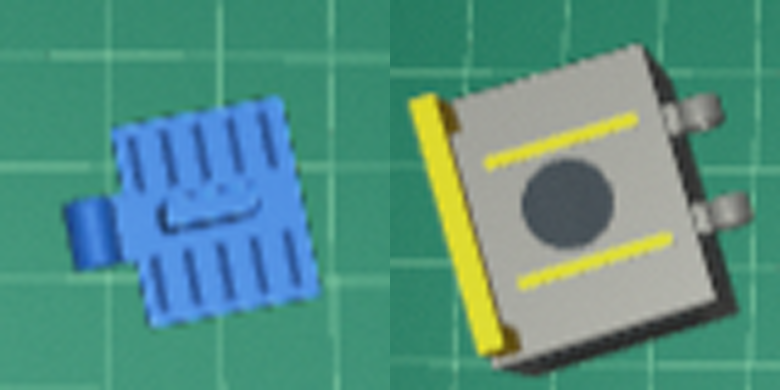

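Run:
```python
from h import *
c=load('top0.png')
r=lambda p,z:onz(c,250+p[0]/5.571-.4,195+p[1]/5.571-.4,z)
q=lambda p,z:onz(c,115+(p[0]-390)/4.875-.4,170+p[1]/4.875-.4,z)
C=[r(p,6) for p in((112,128),(285,97),(322,293),(150,327))]
for i in range(4):
    d=C[(i+1)%4]-C[i]; print(np.linalg.norm(d).round(1),np.degrees(np.arctan2(d[1],d[0])).round(1))
print('plate mid',np.mean(C,0).round(1),'knuckle',r((90,235),18).round(1),'tabtop',r((210,203),50).round(1))
D=[q(p,90) for p in((452,103),(642,44),(716,300),(495,362))]
for i in range(4):
    d=D[(i+1)%4]-D[i]; print(np.linalg.norm(d).round(1),np.degrees(np.arctan2(d[1],d[0])).round(1))
print('kn',q((700,110),88).round(1),q((730,210),88).round(1))
print([d.round(1) for d in D])
s=get_state();print(R.from_quat(s['orientation']).as_matrix().round(3))
```

```text
78.8 -79.5
88.6 -170.0
77.8 101.4
89.8 10.7
plate mid [460.9 -97.7   6. ] knuckle [449.  -40.6  18. ] tabtop [460.7 -90.8  50. ]
94.5 -71.9
128.8 -162.4
107.2 106.1
125.9 11.8
kn [547.  166.6  88. ] [498.8 151.   88. ]
[array([549.3, 284.9,  90. ]), array([578.6, 195.1,  90. ]), array([455.8, 156.2,  90. ]), array([426. , 259.2,  90. ])]
[[ 0.916  0.402 -0.001]
 [ 0.402 -0.916  0.002]
 [-0.    -0.002 -1.   ]]
```

servo_tool --commands '[0,0,0,0,0,0,-7,0,0,0,0,0,0,-7,0,0,0,0,0,0,-7,0,0,0,0,0,0,-7,0,0,0,0,0,0,-7]'

```text
clock: 0.52
position: [251.1, -571.9, 230.8]
orientation: [0.87, 0.493, -0.0, -0.001]
wrist_force: [-0.1, -0.2, 0.3]
gripper_width: 85.5
grip_force: 0.0
```

servo_tool --commands '[0,0,0,0,0,0,-7,0,0,0,0,0,0,-7,0,0,0,0,0,0,-7,0,0,0,0,0,0,-7,0,0,0,0,0,0,-7]'

```text
clock: 0.93
position: [251.0, -572.0, 230.8]
orientation: [0.682, 0.732, 0.0, -0.0]
wrist_force: [0.5, -0.5, -0.3]
gripper_width: 85.1
grip_force: 0.0
```

servo_tool --commands '[0,0,0,0,0,0,-6.6,0,25,16,0,0,0,0,0,25,17,0,0,0,0,0,25,17,0,0,0,0,0,25,17,0,0,0,0]'

```text
clock: 1.35
position: [299.3, -460.5, 230.9]
orientation: [0.641, 0.768, 0.0, -0.0]
wrist_force: [0.4, 0.2, 0.2]
gripper_width: 85.4
grip_force: 0.0
```

servo_tool --commands '[0,25,17,0,0,0,0,0,25,17,0,0,0,0,0,25,17,0,0,0,0,0,25,17,0,0,0,0,0,25,17,0,0,0,0]'

```text
clock: 1.77
position: [360.7, -322.3, 231.1]
orientation: [0.641, 0.768, -0.0, -0.0]
wrist_force: [0.1, -0.3, -0.2]
gripper_width: 85.2
grip_force: 0.0
```

servo_tool --commands '[0,25,17,0,0,0,0,0,25,17,0,0,0,0,0,25,17,0,0,0,0,0,25,17,0,0,0,0,0,25,17,0,0,0,0]'

```text
clock: 2.18
position: [422.0, -184.2, 231.1]
orientation: [0.641, 0.768, -0.0, -0.0]
wrist_force: [1.0, 0.7, -0.8]
gripper_width: 85.3
grip_force: 0.0
```

Run:
```python
from h import *
s=get_state();print(s['clock'],s['position'],s['joint_pos'].round(2),R.from_quat(s['orientation']).as_matrix().round(3))
```

```text
2.1833 [ 421.96238639 -184.17882546  231.0974386 ] [ 0.68  0.52 -0.55  2.03  0.42  0.7   0.04] [[-0.179  0.984 -0.001]
 [ 0.984  0.179  0.   ]
 [ 0.    -0.001 -1.   ]]
```

servo_tool --commands '[0,28,18,0,0,0,0,0,28,18,0,0,0,0,0,28,18,0,0,0,0,0,0,0,0,0,0,0,0,0,0,0,0,0,0]'

```text
clock: 2.6
position: [460.6, -91.0, 231.3]
orientation: [0.639, 0.769, 0.0, -0.0]
wrist_force: [0.1, -0.4, 0.1]
gripper_width: 85.6
grip_force: 0.0
```

Run:
```python
from h import *
c=shot('wrist','w1.png'); print(c['fx'],c['T'].round(2).tolist(), proj(c,(460,-91.5,28)),get_state()['position'])
```

```text
269.71100638098994 [[0.98, -0.18, -0.05, 447.54], [0.18, 0.95, 0.27, -23.79], [0.0, -0.27, 0.96, 374.21], [0.0, 0.0, 0.0, 1.0]] (np.float64(255.14019160900756), np.float64(174.230164545907)) [459.65337215 -92.99993849 231.03179133]
```

View pics/w1.png

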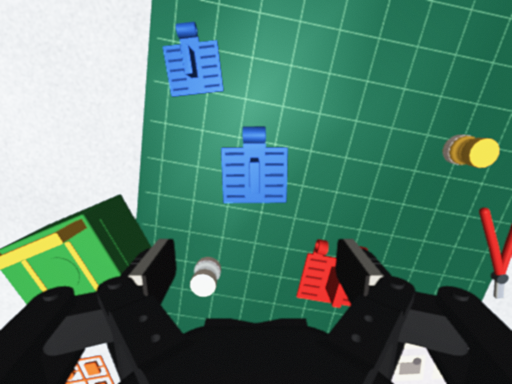

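Run:
```python
from h import *
c=load('w1.png'); im=c['img']
hsv=cv2.cvtColor(im,cv2.COLOR_RGB2HSV)
m=cv2.inRange(hsv,(100,120,60),(125,255,255)); n,l,st,ce=cv2.connectedComponentsWithStats(m)
i=l[185,240]; print(st[i])
m=(l==i).astype(np.uint8); 
p=m.copy(); p[:147]=0
r=cv2.minAreaRect(cv2.findContours(p,0,1)[0][0]); print(r)
B=[onz(c,*q,6) for q in cv2.boxPoints(r)]
for k in range(4):
    d=B[(k+1)%4]-B[k]; print(B[k].round(1),np.linalg.norm(d).round(1),np.degrees(np.arctan2(d[1],d[0])).round(1))
print('mid',np.mean(B,0).round(1))
for v in range(126,148,3): u=np.flatnonzero(m[v]); print(v,u.min(),u.max(),onz(c,(u.min()+u.max())/2,v,15).round(1))
```

```text
[ 221  127   67   76 4119]
((254.0, 174.5), (55.0, 66.0), 90.0)
[408.6 -67.5   6. ] 89.1 10.6
[496.2 -51.2   6. ] 77.7 -77.6
[ 512.9 -127.1    6. ] 94.3 -169.4
[ 420.2 -144.4    6. ] 77.7 98.6
mid [459.5 -97.5   6. ]Traceback (most recent call last):
  File "<stdin>", line 13, in <module>
    return umr_minimum(a, axis, None, out, keepdims, initial, where)
ValueError: zero-size array to reduction operation minimum which has no identity
```

servo_tool --commands '[0,1,0,40,0,0,0,0,0,0,40,0,0,0,0,0,0,40,0,0,0,0,0,0,40,0,0,0,0,0,0,25,0,0,0]'

```text
clock: 3.07
position: [457.5, -94.2, 43.4]
orientation: [0.642, 0.767, -0.002, -0.001]
wrist_force: [-0.0, -1.1, 0.0]
gripper_width: 85.7
grip_force: 0.0
```

servo_tool --commands '[0,0,0,15,0,0,0,0,0,0,14,0,0,0,0,0,0,0,0,0,0,0,0,0,0,0,0,0,0,0,0,0,0,0,0]'

```text
clock: 3.48
position: [459.8, -93.3, 17.9]
orientation: [0.641, 0.767, -0.0, 0.0]
wrist_force: [-0.0, -0.3, 0.6]
gripper_width: 85.6
grip_force: 0.0
```

servo_tool --commands '[0.5,0,0,0,0,0,0,0.7,0,0,0,0,0,0,0.8,0,0,0,0,0,0,1,0,0,0,0,0,0,1,0,0,0,0,0,0]' --force 60

```text
clock: 3.9
position: [460.0, -92.3, 17.6]
orientation: [0.641, 0.768, 0.0, 0.0]
wrist_force: [-0.4, 0.5, 0.3]
gripper_width: 25.4
grip_force: 0.0
```

servo_tool --commands '[1,0,0,0,0,0,0,1,0,0,0,0,0,0,1,0,0,0,0,0,0,1,0,0,0,0,0,0,1,0,0,0,0,0,0]'

```text
clock: 4.32
position: [459.9, -92.2, 17.6]
orientation: [0.641, 0.768, 0.0, 0.0]
wrist_force: [-1.1, 0.9, 5.2]
gripper_width: 11.1
grip_force: 59.5
```

servo_tool --commands '[1,0,0,-10,0,0,0,1,0,0,-25,0,0,0,1,0,0,-30,0,0,0,1,0,0,-30,0,0,0,1,0,0,-25,0,0,0]'

```text
clock: 4.73
position: [459.5, -92.2, 138.8]
orientation: [0.641, 0.768, -0.0, -0.0]
wrist_force: [1.1, -0.3, -1.4]
gripper_width: 11.2
grip_force: 58.6
```

servo_tool --commands '[1,0,0,-30,0,0,0,1,0,0,0,0,0,0,1,0,0,0,0,0,0,1,0,0,0,0,0,0,1,0,0,0,0,0,0]'

```text
clock: 5.15
position: [458.7, -92.3, 166.1]
orientation: [0.641, 0.768, -0.001, -0.001]
wrist_force: [0.4, -0.0, -1.8]
gripper_width: 11.0
grip_force: 58.8
```

Run:
```python
from h import *
W=shot('wrist','w2.png'); T=shot('top','t2.png'); S=shot('scene','s2.png')
print(get_state()['position'],get_state()['wrist_force'])
k=(528,155,80)
def crop(c,p,w,h):
    u,v=map(int,proj(c,p)); u0=max(u-w//2,0);v0=max(v-h//2,0); print(u0,v0); x=c['img'][v0:v0+h,u0:u0+w,::-1]; return cv2.resize(x,(390,390),interpolation=2)
cv2.imwrite('pics/c2.png',np.hstack([crop(T,k,60,60),crop(S,k,60,60)]))
```

```text
[459.11186453 -92.05313625 166.2791311 ] [ 0.03954217 -0.34710467 -1.09952077]
153 170
275 182
```

View pics/w2.png

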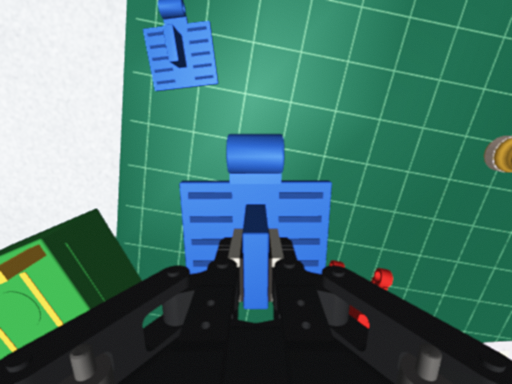

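View pics/c2.png

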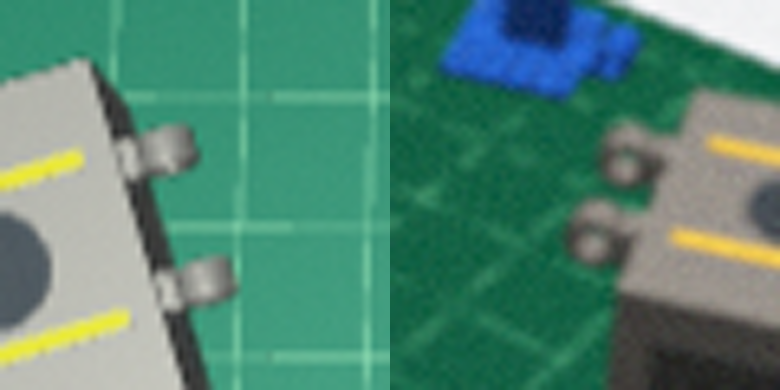

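servo_tool --commands '[1,21,20,0,0,0,0,1,26,25,0,0,0,0,1,26,25,0,0,0,0,1,26,25,0,0,0,0,1,20,20,0,0,0,0]'

```text
clock: 5.72
position: [552.6, 48.9, 166.7]
orientation: [0.64, 0.769, 0.001, -0.001]
wrist_force: [0.9, 0.2, -1.6]
gripper_width: 11.1
grip_force: 58.7
```

servo_tool --commands '[1,8,6,0,0,0,-2,1,0,0,8,0,0,-3,1,0,0,8,0,0,-2,1,0,0,4,0,0,0,1,0,0,0,0,0,0]'

```text
clock: 6.13
position: [554.5, 52.9, 145.6]
orientation: [0.593, 0.805, -0.002, -0.001]
wrist_force: [0.3, -1.1, -0.8]
gripper_width: 11.0
grip_force: 58.6
```

servo_tool --commands '[1,0,0,0,0,0,0,1,0,0,0,0,0,0,1,0,0,0,0,0,0]'

```text
clock: 6.38
position: [556.2, 54.0, 147.6]
orientation: [0.593, 0.805, 0.0, 0.0]
wrist_force: [0.6, -0.1, -1.3]
gripper_width: 11.1
grip_force: 58.6
```

Run:
```python
from h import *
W=shot('wrist','w3.png'); S=shot('scene','s3.png'); T=shot('top','t3.png')
s=get_state();print(s['position'],s['wrist_force'],R.from_quat(s['orientation']).as_matrix().round(3)); print(proj(W,(522.5,159.5,80)))
```

```text
[556.30541498  54.26927273 147.65747283] [-0.15588422  0.6257813  -0.03682554] [[-0.297  0.955  0.001]
 [ 0.955  0.297 -0.   ]
 [-0.     0.001 -1.   ]]
(np.float64(254.60744225414896), np.float64(57.28407702832783))
```

View pics/w3.png

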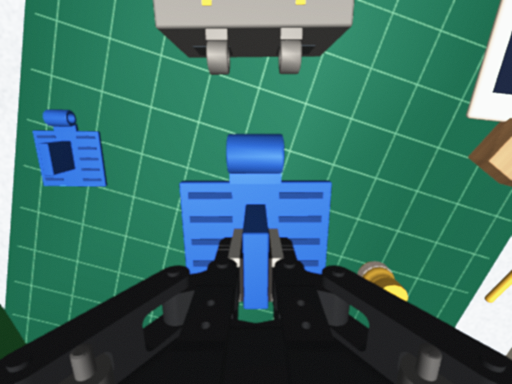

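```bash
cat > m.py <<'E'
from h import *
def meas(c,zk,kz=80):
    im=c['img']; hsv=cv2.cvtColor(im,cv2.COLOR_RGB2HSV)
    m=cv2.inRange(hsv,(100,120,40),(125,255,255))
    n,l,st,ce=cv2.connectedComponentsWithStats(m); i=l[155,255]; b=(l==i)
    L=[];Rr=[];
    for v in range(145,166,4):
        u=np.flatnonzero(b[v]); L.append(u.min()); Rr.append(u.max())
    top=np.flatnonzero(b[:,255]).min()
    print('ramp knuckle L',L,'R',Rr,'top',top)
    pl=[np.flatnonzero(b[:,u])[np.flatnonzero(b[:,u])>170].min() for u in(188,205,305,322)]; print('plate edge rows',pl)
    g=(hsv[:,:,1]<45)&(hsv[:,:,2]>40)
    return b,g,hsv
E
python3 - <<'E'
from m import *
c=load('w3.png'); b,g,h=meas(c,0)
for v in range(44,76,4):
    r=np.flatnonzero(g[v,180:330])+180; print(v,[ (int(x[0]),int(x[-1])) for x in np.split(r,np.flatnonzero(np.diff(r)>2)+1)])
gray=cv2.cvtColor(c['img'],cv2.COLOR_RGB2GRAY).astype(int)
E=[]
for u in list(range(170,200,3))+list(range(310,342,3)):
    d=np.diff(gray[12:40,u]); E.append((u,12.5+d.argmin()))
E=np.array(E); p=np.polyfit(E[:,0],E[:,1],1); print(p,E[:,1])
P=[onz(c,u,np.polyval(p,u),90) for u in(160,350)]; d=P[1]-P[0]; print('yaw',np.degrees(np.arctan2(d[1],d[0])))
# in-hand knuckle centre at row ~155
for z in (130,141): print(onz(c,255,155,z))
E
```

```text
ramp knuckle L [np.int64(226), np.int64(226), np.int64(226), np.int64(226), np.int64(226), np.int64(227)] R [np.int64(283), np.int64(283), np.int64(283), np.int64(283), np.int64(283), np.int64(283)] top 134
plate edge rows [np.int64(181), np.int64(181), np.int64(181), np.int64(181)]
44 [(180, 329)]
48 [(180, 193), (205, 228), (231, 302), (314, 326)]
52 [(185, 197), (205, 229), (233, 275), (278, 302), (310, 322)]
56 [(189, 230), (278, 301)]
60 [(207, 229), (279, 300)]
64 [(208, 228), (279, 300)]
68 [(209, 228), (280, 299)]
72 [(210, 228), (280, 297)]
[-7.72501708e-03  2.89186830e+01] [27.5 27.5 27.5 27.5 27.5 27.5 27.5 27.5 27.5 27.5 26.5 26.5 26.5 26.5
 26.5 26.5 26.5 26.5 26.5 26.5 25.5]
yaw 17.630481921598317
[541.33076251  99.77893183 130.        ]
[540.92342379 101.12276759 141.        ]
```

servo_tool --commands '[1,0,0,20,0,0,-0.3,1,0,0,20,0,0,0,1,8,0,12,0,0,0,1,8,0,5,0,0,0,1,8,0,0,0,0,0]'

```text
clock: 6.95
position: [548.0, 77.8, 89.5]
orientation: [0.591, 0.807, -0.001, -0.001]
wrist_force: [-0.4, 0.3, 0.1]
gripper_width: 11.4
grip_force: 58.7
```

servo_tool --commands '[1,0,0,0,0,0,0,1,0,0,0,0,0,0,1,0,0,0,0,0,0]'

```text
clock: 7.2
position: [549.6, 77.3, 91.2]
orientation: [0.591, 0.807, 0.0, 0.001]
wrist_force: [-0.1, -0.6, -1.1]
gripper_width: 11.4
grip_force: 58.7
```

Run:
```python
from m import *
c=shot('wrist','w4.png'); shot('scene','s4.png'); shot('top','t4.png')
s=get_state();print(s['position'],s['wrist_force'],R.from_quat(s['orientation']).as_matrix().round(3)); print(proj(c,(522.5,159.5,80)),c['cx'],c['cy'])
b,g,h=meas(c,0)
for v in range(40,125,4):
    r=np.flatnonzero(g[v,150:360])+150; print(v,[ (int(x[0]),int(x[-1])) for x in np.split(r,np.flatnonzero(np.diff(r)>2)+1) if len(x)])
```

```text
[549.31590692  76.68234644  90.81582524] [-0.35329067 -0.19120079 -1.0392893 ] [[-0.302  0.953  0.001]
 [ 0.953  0.302 -0.   ]
 [-0.001  0.001 -1.   ]]
(np.float64(254.4704353143206), np.float64(83.93816406867701)) 255.35609553237404 195.51712797130813
ramp knuckle L [np.int64(226), np.int64(226), np.int64(226), np.int64(226), np.int64(227), np.int64(227)] R [np.int64(283), np.int64(283), np.int64(284), np.int64(283), np.int64(283), np.int64(283)] top 134
plate edge rows [np.int64(181), np.int64(181), np.int64(181), np.int64(181)]
40 [(150, 359)]
44 [(150, 359)]
48 [(150, 359)]
52 [(150, 359)]
56 [(150, 359)]
60 [(150, 356)]
64 [(157, 349)]
68 [(164, 180), (188, 220), (224, 283), (286, 318), (326, 342)]
72 [(172, 221), (226, 335)]
76 [(189, 219), (287, 317)]
80 [(189, 220), (287, 317)]
84 [(189, 220), (286, 317)]
88 [(190, 220), (286, 316)]
92 [(191, 220), (286, 316)]
96 [(192, 220), (287, 315)]
100 [(193, 219), (287, 313)]
104 [(195, 218), (289, 311)]
108 []
112 []
116 []
120 []
124 []
```

View pics/w4.png

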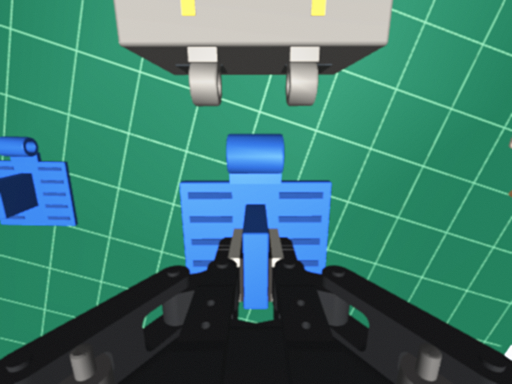

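```bash
cat >> m.py <<'E'
from scipy.optimize import brentq
def tang(c,ctr,yd,r=11):
    # rows of silhouette tangents of tube (axis across the image)
    o=c['T'][:3,3]; d=np.asarray(ctr,float)-o; h=np.array([d@yd,d[2]]); n=np.hypot(*h); a=np.arcsin(r/n); th=np.arctan2(h[1],h[0]); lat=d-(d@yd)*yd; lat[2]=0
    return [round(proj(c,o+lat+n*np.cos(a)*(np.cos(th+s*a)*yd+np.array([0,0,np.sin(th+s*a)])))[1],1) for s in(1,-1)]
E
python3 - <<'E'
from m import *
c=load('w4.png'); s=get_state(); M=R.from_quat(s['orientation']).as_matrix(); yd=M[:,0].copy(); yd[2]=0; yd/=np.linalg.norm(yd)
for off in(49,50,51): 
  for dz in (-5.6,-6.6,-7.6): print(off,dz,tang(c,s['position']+off*yd+[0,0,dz],yd))
P=s['position']+.0
for e in(-2,0,2):
  print(e,tang(c,np.array([522.5,159.5,80])+e*yd,yd))
a=np.deg2rad(107.6);yw=np.array([np.cos(a),np.sin(a),0])
c3=load('w3.png'); print('w3',tang(c3,(522.5,159.5,80),yw))
gr=cv2.cvtColor(c['img'],cv2.COLOR_RGB2HSV)[:,:,1].astype(int)
for u in(205,208,298,301): print(u,gr[98:114,u])
g3=cv2.cvtColor(c3['img'],cv2.COLOR_RGB2HSV)[:,:,1].astype(int)
for u in(217,220,288,291): print(u,g3[66:80,u])
print(gr[128:140,250])
h=cv2.cvtColor(c['img'],cv2.COLOR_RGB2HSV); print(h[128:140,250,0],h[168:188,255,2],h[168:188,232,2])
E
```

```text
49 -5.6 [np.float64(136.5), np.float64(177.0)]
49 -6.6 [np.float64(136.4), np.float64(176.6)]
49 -7.6 [np.float64(136.3), np.float64(176.2)]
50 -5.6 [np.float64(134.6), np.float64(175.2)]
50 -6.6 [np.float64(134.5), np.float64(174.8)]
50 -7.6 [np.float64(134.4), np.float64(174.5)]
51 -5.6 [np.float64(132.7), np.float64(173.4)]
51 -6.6 [np.float64(132.7), np.float64(173.1)]
51 -7.6 [np.float64(132.6), np.float64(172.7)]
-2 [np.float64(65.1), np.float64(109.6)]
0 [np.float64(60.8), np.float64(105.8)]
2 [np.float64(56.5), np.float64(101.9)]
w3 [np.float64(39.3), np.float64(74.3)]
205 [ 14  17  15  14  15  17  18  57 139 167 170 168 168 169 167 169]
208 [ 14  14  15  16  19  17  17  51 138 164 169 167 168 167 168 167]
298 [ 15  13  16  17  16  18  18  76 147 165 165 162 162 163 164 166]
301 [ 16  13  16  17  13  18  18  75 148 163 163 166 163 165 163 166]
217 [ 16  16  15  16  15  16  19  15  85 151 165 168 164 166]
220 [ 17  16  17  16  15  16  16  25  79  96 124 161 165 168]
288 [ 16  15  14  17  16  18  22  60 139 160 160 162 162 162]
291 [ 14  15  14  14  15  18  21  59 138 159 162 160 162 163]
[168 168 167 167 165 164 190 201 198 198 198 198]
[ 79  79  79  79  80  87 103 110 110 110 109 109] [219 209 197 182 177 222 253 254 253 253 253 253 253 253 252 252 251 250
 250 250] [211 201 188 171 159 208 254 255 253 253 253 253 253 253 253 252 251 250
 250 250]
```

servo_tool --commands '[1,2,-0.9,4.2,0,0,0,1,7,0,0,0,0,0,1,7,0,0,0,0,0,1,0,0,0,0,0,0,1,0,0,0,0,0,0]'

```text
clock: 7.77
position: [542.9, 93.5, 86.2]
orientation: [0.59, 0.808, 0.0, -0.0]
wrist_force: [0.1, 0.1, -0.9]
gripper_width: 11.0
grip_force: 58.7
```

```bash
cat > chk.py <<'E'
from m import *
import sys
c=shot('wrist',sys.argv[1])
s=get_state();M=R.from_quat(s['orientation']).as_matrix();print(s['position'],s['wrist_force'],M.round(4)[:,0],M.round(4)[2])
b,g,h=meas(c,0)
for v in range(100,165,6):
    r=np.flatnonzero(g[v,165:345])+165; print(v,[ (int(x[0]),int(x[-1])) for x in np.split(r,np.flatnonzero(np.diff(r)>2)+1) if len(x)])
yd=M[:,0].copy(); yd[2]=0; yd/=np.linalg.norm(yd)
k=s['position']+50.5*yd+[0,0,-6.6]; print('knuckle',k, tang(c,k,yd),'dock tang',tang(c,np.array([522.5,159.5,80])+.2*yd,yd))
d=np.array([522.5,159.5,80])+.2*yd-k; print('remaining fwd,lat,down',d@yd,d@M[:,1],-d[2])
for u in(200,206,304,310): print(u,[v for v in range(90,190) if abs(int(h[v,u,1])-int(h[v-1,u,1]))>30])
E
python3 chk.py w5.png
```

```text
[543.05519607  92.71982054  86.13796068] [-0.00552758  0.52624361 -0.21950232] [-3.035e-01  9.528e-01 -1.000e-04] [-1.e-04  0.e+00 -1.e+00]
ramp knuckle L [np.int64(226), np.int64(226), np.int64(226), np.int64(226), np.int64(226), np.int64(227)] R [np.int64(283), np.int64(283), np.int64(284), np.int64(283), np.int64(283), np.int64(283)] top 134
plate edge rows [np.int64(181), np.int64(181), np.int64(181), np.int64(181)]
100 [(194, 221), (291, 318)]
106 [(193, 222), (291, 320)]
112 [(192, 223), (290, 320)]
118 [(192, 223), (289, 320)]
124 [(193, 223), (289, 319)]
130 [(194, 223), (290, 318)]
136 [(196, 222), (291, 316)]
142 []
148 []
154 []
160 []
knuckle [527.72986175 140.83825908  79.53796068] [np.float64(134.2), np.float64(174.6)] dock tang [np.float64(95.7), np.float64(139.0)]
remaining fwd,lat,down 19.568776498327253 0.6801029886857108 -0.4620393151120936
200 [139, 140, 175, 178]
206 [139, 140, 177, 180, 181]
304 [139, 140, 146, 147, 149, 150]
310 [139, 140, 148, 151]
```

servo_tool --commands '[1,3,0.6,-0.4,0,0,0,1,5,0,0,0,0,0,1,5,0,0,0,0,0,1,4,0,0,0,0,0,1,0,0,0,0,0,0]'

```text
clock: 8.23
position: [538.2, 110.4, 86.6]
orientation: [0.59, 0.808, 0.001, -0.0]
wrist_force: [-0.6, 0.3, -0.3]
gripper_width: 11.0
grip_force: 58.7
```

servo_tool --commands '[1,2.4,0,0,0,0,0,1,0,0,0,0,0,0,1,0,0,0,0,0,0,1,0,0,0,0,0,0]'

```text
clock: 8.57
position: [537.9, 110.6, 86.4]
orientation: [0.591, 0.807, -0.0, 0.0]
wrist_force: [0.2, 0.6, -1.8]
gripper_width: 11.5
grip_force: 58.7
```

```bash
python3 chk.py w6.png
python3 - <<'E'
from m import *
a=load('w6.png')['img'][90:200,165:345,::-1]; c=shot('scene','s6.png'); u,v=map(int,proj(c,(530,140,80))); b=c['img'][v-35:v+35,u-50:u+50,::-1]
cv2.imwrite('pics/c6.png',np.hstack([cv2.resize(a,(400,245),interpolation=2),cv2.resize(b,(350,245),interpolation=2)]))
E
```

```text
[537.92704671 110.59836218  86.44899478] [ 0.66337824  0.17841431 -1.4594617 ] [-3.021e-01  9.533e-01 -3.000e-04] [-3.e-04 -1.e-04 -1.e+00]
ramp knuckle L [np.int64(226), np.int64(226), np.int64(226), np.int64(226), np.int64(226), np.int64(227)] R [np.int64(283), np.int64(283), np.int64(283), np.int64(283), np.int64(283), np.int64(283)] top 134
plate edge rows [np.int64(181), np.int64(181), np.int64(181), np.int64(181)]
100 [(165, 344)]
106 [(165, 344)]
112 [(165, 344)]
118 [(165, 344)]
124 [(192, 221), (289, 318)]
130 [(192, 222), (289, 318)]
136 [(195, 221), (289, 315)]
142 [(194, 222), (288, 316)]
148 [(193, 223), (287, 317)]
154 [(193, 223), (287, 317)]
160 [(194, 223), (287, 316)]
knuckle [522.66898151 158.73817363  79.84899478] [np.float64(132.8), np.float64(173.3)] dock tang [np.float64(131.0), np.float64(171.6)]
remaining fwd,lat,down 0.9772773988915228 0.06908566768855122 -0.1510052193643503
200 [172, 173, 181]
206 [172, 173]
304 [172, 173, 181]
310 [171, 172, 173, 181]
```

View pics/c6.png

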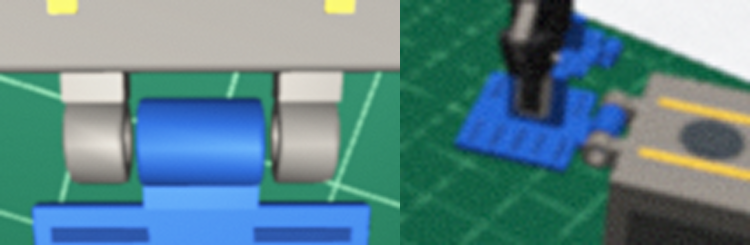

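Run:
```python
from m import *
c=load('w6.png'); im=c['img'].astype(float)
def edge(v,a,b):  # subpixel transition between plateaus at columns a (outside) and b (inside)
    row=im[v-2:v+3].mean(0); A=row[a]; B=row[b]; n=B-A; t=((row-A)@n)/(n@n); s=1 if b>a else -1
    cols=np.arange(a,b+s,s); f=t[cols]; k=np.argmax(f>.5); return round(cols[k-1]+s*(.5-f[k-1])/(f[k]-f[k-1]),2)
for v in(146,150,154,158):
    o=(edge(v,188,197),edge(v,322,313)); r=(edge(v,224,231),edge(v,286,279)) 
    print(v,o,o[1]-o[0],269.71*64/(o[1]-o[0]),r,r[1]-r[0],269.71*30/(r[1]-r[0]), (sum(o)/2,sum(r)/2))
```

```text
146 (np.float64(193.11), np.float64(317.16)) 124.05000000000001 139.14905280128977 (np.float64(225.7), np.float64(283.61)) 57.910000000000025 139.7219823864617 (np.float64(255.13500000000002), np.float64(254.655))
150 (np.float64(193.16), np.float64(316.94)) 123.78 139.4525771530134 (np.float64(225.71), np.float64(283.54)) 57.83000000000001 139.91526889157873 (np.float64(255.05), np.float64(254.625))
154 (np.float64(193.3), np.float64(316.38)) 123.07999999999998 140.24569385765358 (np.float64(225.8), np.float64(283.48)) 57.68000000000001 140.2791262135922 (np.float64(254.84), np.float64(254.64000000000001))
158 (np.float64(193.57), np.float64(316.09)) 122.51999999999998 140.88671237349004 (np.float64(225.98), np.float64(283.47)) 57.49000000000004 140.7427378674551 (np.float64(254.82999999999998), np.float64(254.72500000000002))
```

```bash
python3 -c "
from h import *
print(get_state()['joint_velocities'].round(4),get_state()['clock']); print(manip.job_done())"
```

```text
[ 0.0024 -0.0021 -0.0014  0.001   0.0018 -0.0017  0.0003] 8.6667
the job is handed in; nothing more can be done
None
```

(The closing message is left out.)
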